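Pin the split wax mould and hold it squeezed for pouring

ROBOT

A 6-joint arm with a two-finger parallel gripper is mounted at the origin on a cart in front of the work surface, level with it; the furniture and walls round the work are solid. World frame = base frame: x ahead of the robot, y to its left, z up, the work surface at z = 0. Lengths are in m, angles in degrees, forces in N, time in s.
With the tool pointing down it reaches from about 0.4 to 0.825 m from the base axis. Payload 7 kg.
Tool frame: the origin (TCP) lies at the very end of the fingers, on their centre line; the grasp point (between the pads) lies hold_point_z behind it (hold_point_z is the distance from the TCP to the grasp point, in m); z points along the fingers, y is the direction in which the jaws open and shut (so a half turn about z gives the same grasp; the last joint's range is limited). The gripper opens to 88 mm and grips with 3 to 60 N. Pads are 19 mm wide; open, the fingers measure 130 mm over their backs; the gripper's body (78 mm by 193 mm) begins 47 mm behind the grasp point.
Start: joints at [-46.862, 20.546, 0.682, 0, -70.136, -16.507], TCP at [0.303, -0.603, 0.227] pointing down, gripper open.
Joint ranges: [-176.03, 176.03], [-82.01, 121.73], [-58.28, 71.71], [-173.87, 95.51], [-174.79, -0.11], [-173.66, 173.66]. Speed limits (degrees/s): [136.94, 136.94, 172.46, 180, 180, 180].

INTERFACE

Orientations are given as [roll, pitch, yaw] about the fixed x, y, z axes, in that order (R = Rz(yaw) Ry(pitch) Rx(roll)).
In Python, from plant import get_obs, snapshot, close_job, hold_point_z gives the robot as it stands. The module is installed in compiled form; this text tells all that it offers.
- The arm moves only by the tool jog_arm, never from a script. Its argument "commands" is a list of rows, each a list of 4 numbers: the shift along the world's x, y, z in mm, then the turn about the world's z in degrees. In form: [[x, y, z, turn], ...]. A call has exactly 10 rows; each row shifts and turns the commanded pose from where the row before left it; what a row does not reach is not made up. A row lasts 1/12 s, in which the tool goes at most 41.7 mm and 7.16 degrees, less where a joint would pass 70% of its speed; a pose out of reach is approached as far as the arm can. A call is refused whole if a number of a shift passes 41.7 or a number of a turn 7.16, either way. A call with a gripper value outside its range is refused whole. "fingers" is the finger opening in mm, from 0 to 87.6, set as the call begins (left out, the last holds). The fingers move at their own pace and stop on an object; the grip force is fixed at half the most. Time passes only in rows, so rows that do not move let the fingers close, or fill a call up. It gives the time, the measured TCP pose, the force and the opening at its end, in the units of the state.
- get_obs(): the state, without advancing time (a new reading comes with each control period).
- snapshot(name): name is "scene" or "top"; returns a dict with "image" (420x560x3 uint8, red, green, blue), "fov_y" (degrees; the focal length in pixels is half the picture's height over the tangent of half this angle, whatever the lens; pixels are square), "cx", "cy" (the principal point, pixels), "rvec" (rotation vector, rad) and "tvec" (3), from world to camera coordinates, as OpenCV has them. Camera axes: x right, y down, z forward; pixel columns grow to the right and rows downward; lengths in m; the calibration is good to about 2 mm. A picture is of the moment at which its call begins. There is no depth.
- close_job(): hands the job in, once; it reports no verdict.
The state is a dict: "clock": time; "joint_pos": joint angles; "qvel": joint speeds; "tau": joint torques, N m; "tool_pos": TCP position; "orientation": TCP orientation; "force": force on the tool from outside, world axes, zero at the start; "moment": the same for the moment, N m; "opening": finger opening in m.
Only numpy, scipy, OpenCV 4.12 (cv2) and the standard library are available. Lean on these libraries where they do the work, as an engineer would, in place of code of your own. Each camera call takes 0.05 s, during which the arm holds its last target.

TASK

I am about to pour a blank wax block in the split mould: swing its hinged half fully shut against the fixed half, then take the straight-handled lock pin from the pin block (not the mushroom-headed knock-out rod beside it, which stays where it is) and push it fully home, shoulder down, through the lined-up knuckles at the free end. Then let go of the pin, grip the two halves across the seam (the ribbed pads on their outer faces are meant for that), squeeze them firmly together and finish while still holding the squeeze, because the pin has play and wax would seep out of the seam. Do not push the two cassettes and the small metal base mould lying near it out of their places.

Things in the scene. Friction and masses are not known exactly. Their poses are not given: they have to be found in the camera images.
- mould_center (a point): Centre of the shut split mould, on its seam, 37 mm above the bench, midway between the two black grip pads (54 mm apart over their outer faces, 27 mm to each side of the seam). x runs along the seam from the free end (-x) to the hinge (+x), y across the seam to the side where the hinged half opens, z up. The mould cannot move: its base plate, 150 x 100 x 8 mm, is screwed down.
- fixed_half: The half on the -y side, aluminium, fixed to the base plate: 76 mm along the seam, 24 mm thick, its top 58 mm above the bench, cavity open at the top. Black grip pad on its outer face: 38 mm long, 34 mm high (20 to 54 mm above the bench), 3 mm thick. The hinged half is its mirror image. Origin under the mould's centre at bench height, axes as mould_center.
- lock_hole (a point): Mouth of the lock hole, on top of the highest lock knuckle at the free end: 50 mm on the -x side of mould_center, 54 mm above the bench, same axes. Vertical hole 10 mm wide, flared at the mouth, through three stacked knuckles (top and bottom of the fixed half, middle of the hinged half; 20 mm across, lip 24 mm) to 14 mm above the bench. They line up only when fully shut.
- hinge_axis (a point): The vertical hinge axis, 50 mm on the +x side of mould_center, 37 mm above the bench; the hinge pin's head stands 57 mm above the bench.
- hinged_half (a joint): Opening angle of the hinged half, rad: 0 fully shut at its stop, starts at about 0.5 to 0.95, at most 1.2. It swings about hinge_axis, its free end away from the fixed half towards mould_center's +y. The hinge is stiff (about 1 N at the free end moves it), so the half stays where it is left. Its underside is 9 mm above the bench.
- hinged_half_pad (a point): Centre of the outer face of the black grip pad on the hinged half, 37 mm above the bench; moves with it. Seen from the hinge axis it lies 50 mm along the half towards its free end and 27 mm out from the seam face. +y points straight out of the pad, -x to the half's free end. Beside the pad the outer face is 24 mm from the seam face and reaches 88 mm from the hinge.
- lock_pin_handle (a point): Centre of the lock pin's handle: a straight ringed steel cylinder, 14 mm wide and 34 mm high, upright in one hole of the pin block. Below it a shoulder disc, 20 mm wide, 4 mm thick, then the shaft, 8 mm wide, 44 mm long, with a tapered nose. The handle's centre is 21 mm above the shoulder's underside and 65 mm above the nose; z up along the pin. About 60 g.
- lock_pin_shoulder (a point): Centre of the underside of the lock pin's shoulder disc, on the pin's axis; it lies on lock_hole when the pin is fully home.
- rod_shoulder (a point): Centre of the underside of the knock-out rod's shoulder disc. The rod stands in the other hole of the pin block and has a black mushroom knob 30 mm across, whose top is 38 mm above this point; its shaft (11 mm) does not fit the mould's lock hole. It stays there.
- pin_block: White plastic block, 100 (x) x 36 (y) x 50 mm, fixed to the bench; origin at the centre of its underside. Two vertical holes, 13 mm wide, 28 mm to either side of its centre along its x axis, hold the lock pin and the knock-out rod (either way round) with their shoulders resting on its top.
- cassette_0: Tissue cassette with wax block, 29 x 40 x 12 mm, lying loose in front of the mould; leave it alone. Origin at its underside.
- cassette_1: Tissue cassette with wax block, 29 x 40 x 12 mm, lying loose to the right of the mould; leave it alone. Origin at its underside.
- mould_b: Small shallow metal base mould, 31 x 43 x 12 mm, lying loose in front of the mould; leave it alone. Origin at its underside.
Mind the look-alikes: they are no part of the job. Several things have the shape of the pin_block; the one meant has the colours described above.

How it is judged (in metres and radians):
On the way, in this order (a step that is already met when the one before it is completed fails the run):
1. the hinged half is swung fully shut (within 0.015 rad) (value of joint hinged_half below 0.015 rad), for 0.2 s.
2. the lock pin is fully home: its shoulder within 3.5 mm of the mouth of the lock hole and the pin upright, with the mould shut (distance between lock_pin_shoulder and lock_hole below 0.0035 m and angle between lock_pin_handle's own z axis and vertical below 0.08 rad and value of joint hinged_half below 0.03 rad), for 0.2 s.
At the end, for the whole second after the job is handed in: the mould is shut (0.015 rad), the lock pin is fully home (shoulder within 3.5 mm of the hole's mouth, upright within 0.08 rad) and no longer touched, the knock-out rod stands in its block, and the fingers press on both halves at once with more than 6 N each, still holding the squeeze (value of joint hinged_half below 0.015 rad and distance between lock_pin_shoulder and lock_hole below 0.0035 m and angle between lock_pin_handle's own z axis and vertical below 0.08 rad and contact force between the fingers and hinged_half above 6 N and contact force between the fingers and fixed_half above 6 N and contact force between each of the arm, the fingers and lock_pin below 0.3 N and distance between rod_shoulder and pin_block below 0.065 m); the arm keeps its last pose, push and grip.
It fails at once if a cassette or the base mould is pushed more than 20 mm (distance of any of cassette_0, cassette_1, mould_b from where it was at the start of the episode above 0.02 m).
It fails at once if the knock-out rod is lifted out of its place (20 mm) (distance of rod_shoulder from where it was at the start of the episode above 0.02 m).
It also fails if it takes over 54 s, if anything falls off the work surface, if the arm or the gripper's body presses on something with over 40 N, if the wrist force passes 120 N, or if a joint passes its speed limit or range.

## Working session

There is one attempt and no reset: what is moved stays moved. The work goes in short steps, Python scripts to look and compute and a tool call to move; the robot and the scene stay as the last step left them, time stands still between calls to the robot, and variables do not carry over. Pictures are saved under pics/ and viewed, and the job is handed in when it is done.

Besides the shell and the picture viewer there is one more tool, called after "Call:" by a JSON object that holds its "api" and its "payload". jog_arm: Moves the arm, as the interface text tells. Its arguments: {"type":"object","properties":{"commands":{"type":"array","items":{"type":"array","items":{"type":"number"}}},"fingers":{"type":"number"}},"required":["commands"]}

```bash
mkdir -p pics; ls; cat > h.py <<'E'
import numpy as np, cv2
from plant import get_obs, snapshot, close_job, hold_point_z
def K(s):
    f=210/np.tan(np.radians(s['fov_y']/2)); return np.array([[f,0,s['cx']],[0,f,s['cy']],[0,0,1.]])
def ray(s,u,v):
    R=cv2.Rodrigues(np.array(s['rvec'],float))[0]; t=np.array(s['tvec'],float).ravel()
    d=R.T@np.linalg.inv(K(s))@np.array([u,v,1.]); return -R.T@t,d
def onz(s,u,v,z):
    c,d=ray(s,u,v); return c+d*(z-c[2])/d[2]
def proj(s,P):
    return cv2.projectPoints(np.array(P,float).reshape(-1,3),np.array(s['rvec'],float),np.array(s['tvec'],float),K(s),None)[0].reshape(-1,2)
def save(s,n): cv2.imwrite('pics/'+n,s['image'][:,:,::-1])
E
python3 - <<'E'
from h import *
import pickle
o=get_obs();print(o,hold_point_z)
for n in('scene','top'):
    s=snapshot(n);pickle.dump(s,open(n+'0.pkl','wb'));save(s,n+'0.png');print(n,s['fov_y'],s['cx'],s['cy'],ray(s,280,210))
E
```

```text
pics
{'clock': 0.0, 'joint_pos': array([-4.68597410e+01,  2.05919493e+01,  6.36093813e-01, -2.01666596e-02,
       -7.01358335e+01, -1.65080773e+01]), 'qvel': array([ 0.05841325, -0.12040872,  0.04071119, -0.0123235 ,  0.03623261,
        0.08909441]), 'tau': array([ 1.22973674e-03, -5.82723927e+01,  2.93067133e+01,  6.99730128e+00,
        6.97033349e-03, -1.65691481e-04]), 'tool_pos': array([ 0.30235979, -0.60296781,  0.22563436]), 'orientation': array([ 1.79906703e+02, -7.87938115e-03, -1.53374680e+02]), 'force': array([ 0.21769695, -0.82487531,  0.87060156]), 'moment': array([ 0.00412625, -0.00868979,  0.0120719 ]), 'opening': 0.08726133664085807} 0.0188
scene 55.222014674355144 281.0908334715707 202.45777438773936 (array([0.09478451, 0.64566937, 0.59714799]), array([ 0.45603227, -0.6108523 , -0.64749849]))
top 49.68848767671331 278.4789190485168 210.5012138838157 (array([0.41650723, 0.12982968, 1.08566929]), array([ 0.06680545, -0.0142378 , -0.99767068]))
```

View pics/scene0.png

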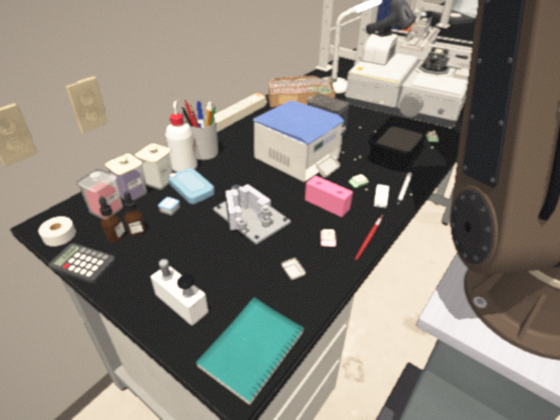

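View pics/top0.png

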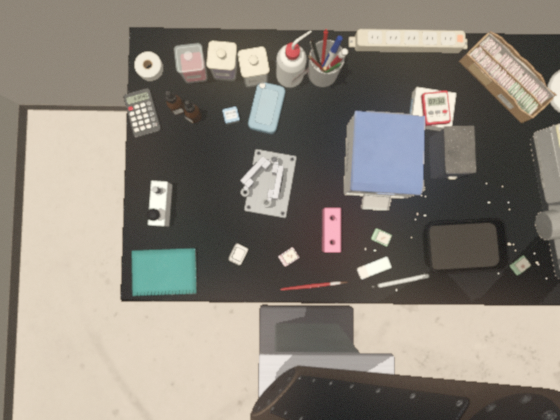

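```bash
python3 - <<'E'
import pickle,cv2
from h import *
s=pickle.load(open('top0.pkl','rb'));i=s['image'][:,:,::-1]
cv2.imwrite('pics/z1.png',cv2.resize(i[140:225,225:325],None,fx=7,fy=7,interpolation=cv2.INTER_CUBIC))
cv2.imwrite('pics/z2.png',cv2.resize(i[170:240,130:210],None,fx=8,fy=8,interpolation=cv2.INTER_CUBIC))
s=pickle.load(open('scene0.pkl','rb'));i=s['image'][:,:,::-1]
cv2.imwrite('pics/z3.png',cv2.resize(i[170:250,205:305],None,fx=7,fy=7,interpolation=cv2.INTER_CUBIC))
cv2.imwrite('pics/z4.png',cv2.resize(i[250:330,140:220],None,fx=7,fy=7,interpolation=cv2.INTER_CUBIC))
E
```

```text
(no output)
```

View pics/z1.png

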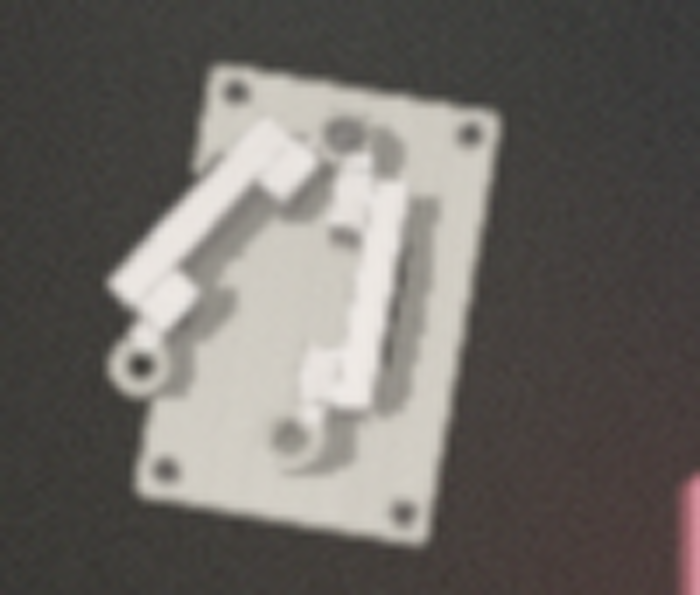

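View pics/z2.png

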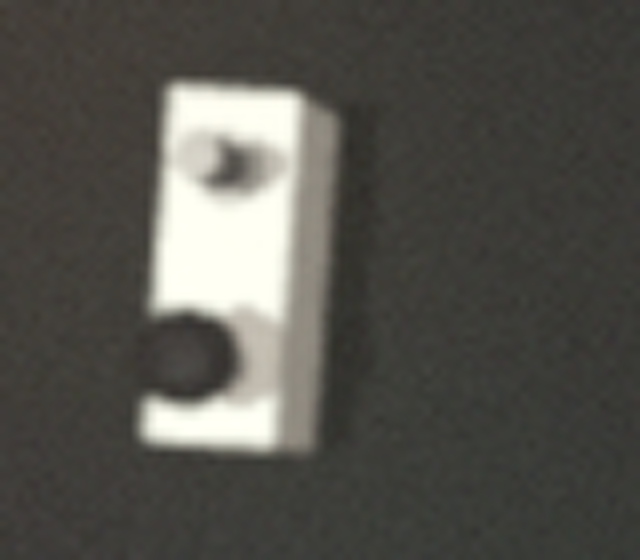

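View pics/z3.png

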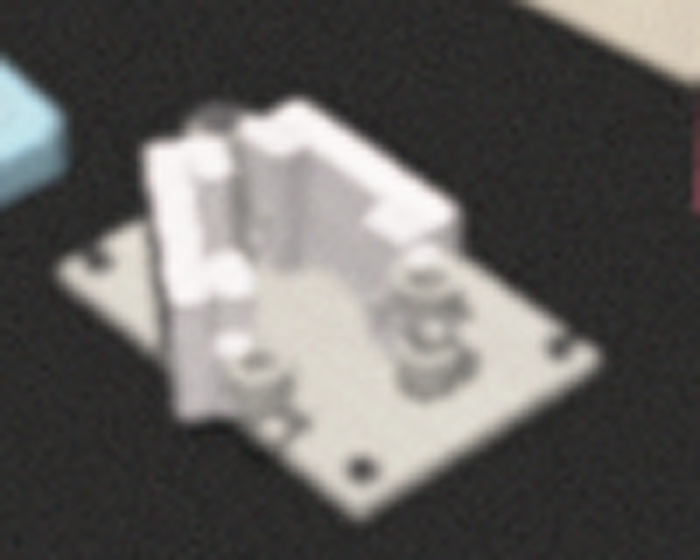

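View pics/z4.png

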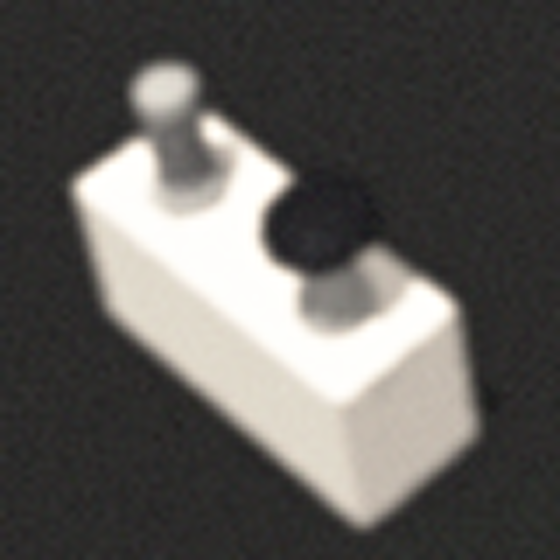

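```bash
cat > fit.py <<'E'
from h import *
import pickle
from scipy.optimize import least_squares
T=pickle.load(open('top0.pkl','rb'));S=pickle.load(open('scene0.pkl','rb'))
def c(p,f,ox,oy): return np.array([(p[0]+.5)/f-.5+ox,(p[1]+.5)/f-.5+oy])
t1=lambda *p:c(p,7,225,140); t2=lambda *p:c(p,8,130,170); s3=lambda *p:c(p,7,205,170); s4=lambda *p:c(p,7,140,250)
# mould local pts
obs=[(T,t1(212,65),'c',(75,50,8)),(T,t1(500,115),'c',(75,-50,8)),(T,t1(428,545),'c',(-75,-50,8)),(T,t1(137,495),'c',(-75,50,8)),
(T,t1(348,130),'h',(50,0,57)),(T,t1(293,437),'l',(-50,0,54)),
(S,s3(360,520),'c',(-75,50,8)),(S,s3(602,358),'c',(-75,-50,8)),(S,s3(58,270),'c',(75,50,8)),(S,s3(428,275),'l',(-50,0,54))]
def tf(x,P):
    a=x[2];P=np.array(P)/1000.;return np.array([x[0]+np.cos(a)*P[0]-np.sin(a)*P[1],x[1]+np.sin(a)*P[0]+np.cos(a)*P[1],P[2]])
def res(x,obs): return np.concatenate([proj(s,tf(x,P))[0]-uv for s,uv,_,P in obs])
for nm,ob in(('both',obs),('top',obs[:6]),('scene',obs[6:])):
    r=least_squares(res,[.42,.13,1.4],args=(ob,));print(nm,r.x[:2]*1000,np.degrees(r.x[2]),r.fun.round(1).reshape(-1,2).tolist())
    if nm=='both':m=r.x
pb=[(T,t2(165,82),'',(50,18,50)),(T,t2(305,90),'',(50,-18,50)),(T,t2(278,447),'',(-50,-18,50)),(T,t2(140,440),'',(-50,18,50)),
(S,s4(72,187),'',(50,18,50)),(S,s4(340,405),'',(-50,18,50)),(S,s4(462,302),'',(-50,-18,50)),(S,s4(362,528),'',(-50,18,0)),(S,s4(108,310),'',(50,18,0)),(S,s4(480,432),'',(-50,-18,0)),
]
pin=[(T,t2(205,158),'',(28,0,88)),(S,s4(165,85),'',(28,0,88))]
for nm,ob in(('both',pb),('top',pb[:4]),('scene',pb[4:])):
    r=least_squares(res,[.42,.4,1.5],args=(ob,));print(nm,r.x[:2]*1000,np.degrees(r.x[2]),r.fun.round(1).reshape(-1,2).tolist())
    if nm=='both':b=r.x
print('pin by block',tf(b,(28,0,71)), 'pin top seen top',onz(T,*pin[0][1],.088),'scene',onz(S,*pin[1][1],.088), 'rod',tf(b,(-28,0,71)))
print('hinge',tf(m,(50,0,37)),'lock',tf(m,(-50,0,54)))
# open-angle from the free knuckle of hinged half (middle; top about z 40?)
for z in(.036,.04,.044):
    p=onz(T,*t1(140,365),z);h=tf(m,(50,0,0));d=p-h;a=np.degrees(np.arctan2(-d[1],-d[0]));print(z,p,np.hypot(*d[:2]), np.degrees(m[2])-a)
for n,u in(('A',t1(107,285)),('B',t1(268,118))):
    p=onz(T,*u,.058);print(n,p)
print('cass',onz(T,238,254,.01),onz(T,289,257,.01),onz(T,231,115,.01),onz(T,266,107,.0))
np.save('m.npy',m);np.save('b.npy',b)
E
python3 fit.py
```

```text
both [552.78292858 139.58776547] -9.17637298779178 [[-0.1, 0.1], [-0.3, 0.1], [-0.7, 0.1], [-0.5, 0.1], [-0.8, 0.9], [-0.6, 0.0], [0.2, -2.1], [0.1, -0.8], [0.2, -0.9], [0.3, -0.4]]
top [553.31745316 138.42723161] -8.982460228230742 [[0.2, -0.1], [0.1, -0.2], [-0.0, -0.1], [0.1, -0.1], [-0.4, 0.7], [0.0, -0.2]]
scene [550.89895206 142.51445047] -9.084648748890759 [[0.0, -1.0], [-0.0, 0.3], [-0.1, 0.2], [0.1, 0.6]]
both [498.70428519 395.73654163] -2.0654491115889417 [[0.6, 0.8], [-1.2, 0.6], [-0.7, -0.4], [0.8, -0.3], [0.4, -0.2], [-0.1, -0.6], [-0.9, 0.4], [0.6, -0.3], [0.4, 0.2], [-0.5, -0.2]]
top [499.09291673 395.46009627] -2.4210320207722233 [[0.8, 0.6], [-0.9, 0.5], [-0.7, -0.6], [0.8, -0.6]]
scene [498.47884012 395.95157369] -1.8660788496236893 [[0.3, 0.0], [0.0, -0.5], [-0.9, 0.5], [0.7, -0.2], [0.4, 0.5], [-0.5, -0.1]]
pin by block [0.52668609 0.39472739 0.071     ] pin top seen top [0.52535666 0.39127426 0.088     ] scene [0.52585934 0.39479285 0.088     ] rod [0.47072248 0.39674569 0.071     ]
hinge [0.60214303 0.13161406 0.037     ] lock [0.50342282 0.14756147 0.054     ]
0.036 [0.52828306 0.1976997  0.036     ] 0.09910906619834542 32.64396731961828
0.04 [0.52785711 0.19744106 0.04      ] 0.09925518725939936 32.368750615767084
0.044 [0.52743117 0.19718243 0.044     ] 0.09940359167308388 32.09434936485532
A [0.55195609 0.207464   0.058     ]
B [0.60762451 0.15589187 0.058     ]
cass [0.38317628 0.21230409 0.01      ] [0.37758279 0.09185802 0.01      ] [0.71614399 0.23524726 0.01      ] [0.74006235 0.15150751 0.        ]
```

Call:
{"api": "jog_arm", "payload": {"commands": [[8.6,28.2,2,-1.19],[8.6,28.2,2,-1.19],[8.6,28.2,2,-1.19],[8.6,28.2,2,-1.19],[8.6,28.2,2,-1.19],[8.6,28.2,2,-1.19],[8.6,28.2,2,-1.19],[8.6,28.2,2,-1.19],[8.6,28.2,2,-1.19],[8.6,28.2,2,-1.19]], "fingers": 0}}

```text
clock: 0.93
tool_pos: [0.3884, -0.3199, 0.2464]
orientation: [180.0, -0.0, -165.3]
force: [0.4, -0.2, 0.6]
opening: 0.0265
```

Call:
{"api": "jog_arm", "payload": {"commands": [[8.6,28.2,0,-1.19],[8.6,28.2,0,-1.19],[8.6,28.2,0,-1.19],[8.6,28.2,0,-1.19],[8.6,28.2,0,-1.19],[8.6,28.2,0,-1.19],[8.6,28.2,0,-1.19],[8.6,28.2,0,-1.19],[8.6,28.2,0,-1.19],[8.6,28.2,0,-1.19]]}}

```text
clock: 1.77
tool_pos: [0.4745, -0.0379, 0.2465]
orientation: [180.0, -0.0, -177.2]
force: [0.6, 0.6, -0.4]
opening: 0.0005
```

Call:
{"api": "jog_arm", "payload": {"commands": [[8.6,28.2,0,-1.19],[8.6,28.2,0,-1.19],[8.6,28.2,0,-1.19],[8.6,28.2,0,-1.19],[8.6,28.2,0,-1.19],[8.6,28.2,0,-1.19],[8.6,28.2,0,-1.19],[8.6,28.2,0,-1.19],[8.6,28.2,0,-1.19],[8.6,28.2,0,-1.19]]}}

```text
clock: 2.6
tool_pos: [0.5605, 0.244, 0.2462]
orientation: [-180.0, -0.0, 170.9]
force: [-0.1, -1.0, 0.5]
opening: 0.0003
```

Call:
{"api": "jog_arm", "payload": {"commands": [[0,0,-15,0],[0,0,-15,0],[0,0,-15,0],[0,0,-15,0],[0,0,-15,0],[0,0,-15,0],[0,0,-15,0],[0,0,-15,0],[0,0,-15,0],[0,0,-15,0]]}}

```text
clock: 3.43
tool_pos: [0.5603, 0.2424, 0.0955]
orientation: [-180.0, -0.0, 170.9]
force: [-0.4, 0.4, 0.4]
opening: 0.0001
```

```bash
cat > look.py <<'E'
import sys
from h import *
n=sys.argv[1]
o=get_obs()
for c in('top','scene'):
    s=snapshot(c)
    p=proj(s,o['tool_pos'])[0]
    u,v=p.astype(int);i=s['image'][:,:,::-1];u=min(max(u,50),510);v=min(max(v,45),375)
    cv2.imwrite(f'pics/{n}_{c}.png',cv2.resize(i[v-45:v+45,u-50:u+50],None,fx=7,fy=7,interpolation=cv2.INTER_CUBIC))
    print(c,'tcp at zoom',(p-[u-50,v-45]+.5)*7-.5,'off',u-50,v-45)
    np.save('last_'+c+'.npy',[u-50,v-45])
    import pickle;pickle.dump(s,open('last_'+c+'.pkl','wb'))
print({k:np.round(o[k],4) for k in('clock','tool_pos','orientation','force','opening','joint_pos')})
E
python3 look.py a
```

```text
top tcp at zoom [358.19109529 318.37957347] off 172 129
scene tcp at zoom [356.57673784 318.30460111] off 162 160
{'clock': np.float64(3.4333), 'tool_pos': array([0.5603, 0.2424, 0.0955]), 'orientation': array([-1.799766e+02, -2.830000e-02,  1.709238e+02]), 'force': array([-0.4253,  0.3613,  0.3969]), 'opening': np.float64(0.0001), 'joint_pos': array([ 4.170610e+01,  2.100190e+01, -1.722190e+01, -9.100000e-03,
       -5.181220e+01, -1.407767e+02])}
```

View pics/a_top.png

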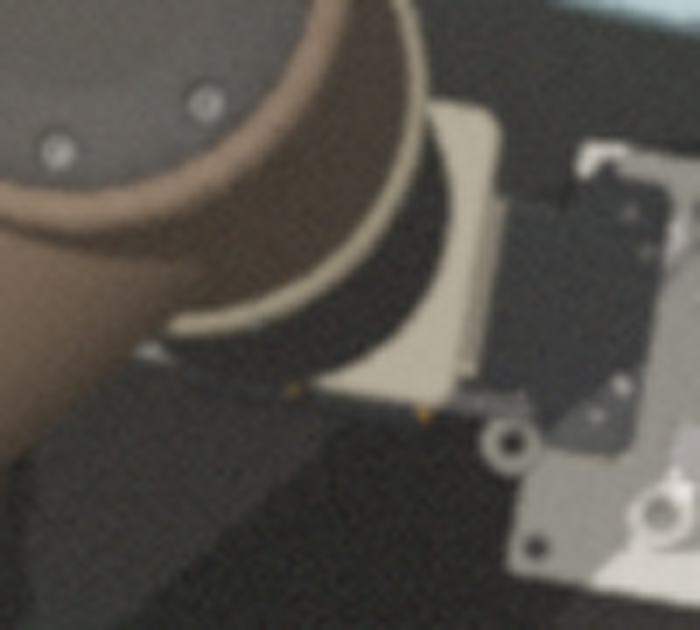

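View pics/a_scene.png

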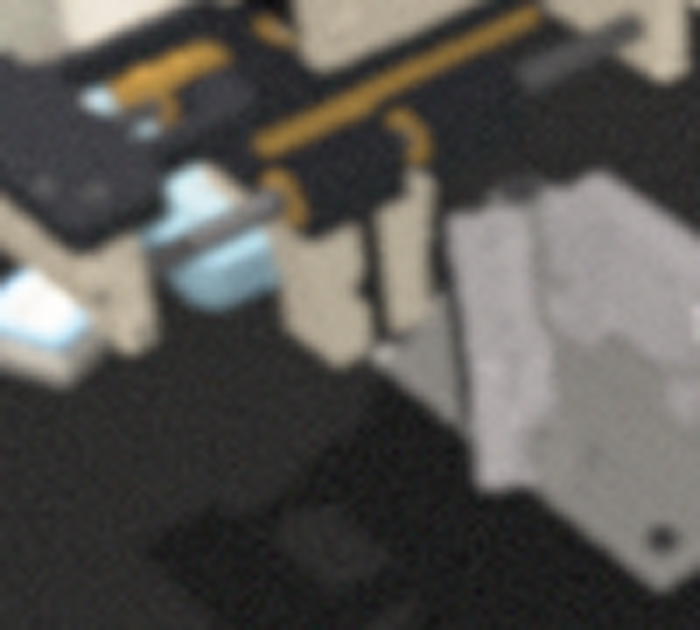

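```bash
python3 - <<'E'
from h import *
import pickle
s=pickle.load(open('last_scene.pkl','rb'));i=s['image'][:,:,::-1]
cv2.imwrite('pics/b.png',cv2.resize(i[80:280,130:330],None,fx=3,fy=3,interpolation=cv2.INTER_CUBIC))
E
```

```text
(no output)
```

View pics/b.png

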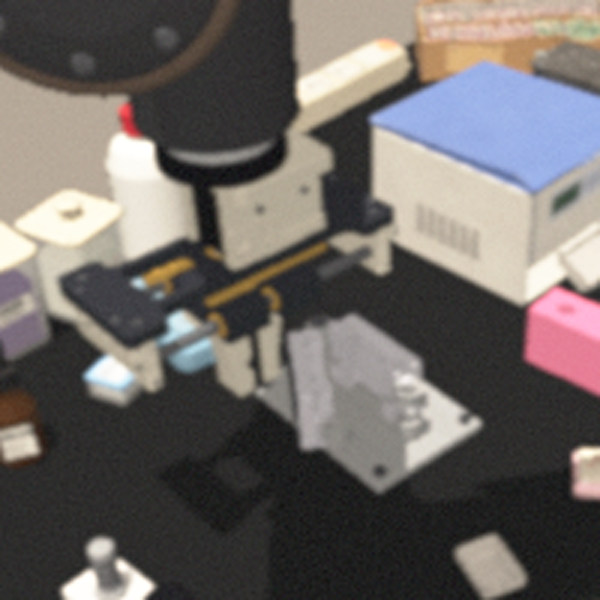

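Call:
{"api": "jog_arm", "payload": {"commands": [[0,0,-14,0],[0,0,-14,0],[0,0,-14,0],[0,0,-14,0],[0,0,-14,0],[0,0,0,0],[-0.8,-4.9,0,0],[-0.8,-4.9,0,0],[-0.8,-4.9,0,0],[-0.8,-4.9,0,0]]}}

```text
clock: 4.37
tool_pos: [0.5577, 0.2228, 0.0277]
orientation: [179.9, 0.1, 170.9]
force: [-1.3, 4.3, 1.5]
opening: 0.0001
```

Call:
{"api": "jog_arm", "payload": {"commands": [[-0.6,-3.5,0,0],[-0.6,-3.5,0,0],[-0.6,-3.5,0,0],[-0.6,-3.5,0,0],[-0.6,-3.5,0,0],[-0.6,-3.5,0,0],[-0.6,-3.5,0,0],[-0.5,-3,0,0],[0,0,0,0],[0,0,0,0]]}}

```text
clock: 5.2
tool_pos: [0.5526, 0.1951, 0.0265]
orientation: [-180.0, -0.0, 170.9]
force: [0.9, -0.3, 0.2]
opening: 0.0005
```

Call:
{"api": "jog_arm", "payload": {"commands": [[-0.1,-0.9,0,0],[-0.1,-0.9,0,0],[-0.2,-0.9,0,0],[-0.2,-0.9,0,0],[-0.2,-0.9,0,0],[-0.1,-0.6,0,0],[-0.1,-0.6,0,0],[-0.1,-0.6,0,0],[0,0,0,0],[0,0,0,0]]}}

```text
clock: 6.03
tool_pos: [0.5515, 0.1891, 0.0266]
orientation: [-180.0, -0.0, 170.9]
force: [-0.4, 0.8, 0.6]
opening: 0.0005
```

```bash
python3 look.py c
```

```text
top tcp at zoom [357.62917618 320.35762475] off 198 137
scene tcp at zoom [354.67089258 318.52571848] off 186 174
{'clock': np.float64(6.0333), 'tool_pos': array([0.5515, 0.1891, 0.0266]), 'orientation': array([-1.799941e+02, -4.000000e-04,  1.709281e+02]), 'force': array([-0.3926,  0.7797,  0.579 ]), 'opening': np.float64(0.0005), 'joint_pos': array([ 3.813250e+01,  2.364360e+01, -2.449970e+01,  5.600000e-03,
       -4.186140e+01, -1.372086e+02])}
```

View pics/c_scene.png

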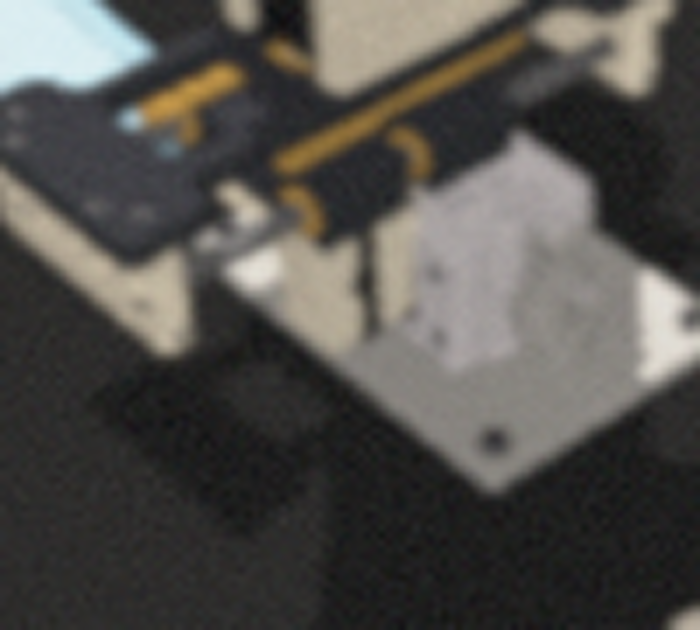

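View pics/c_top.png

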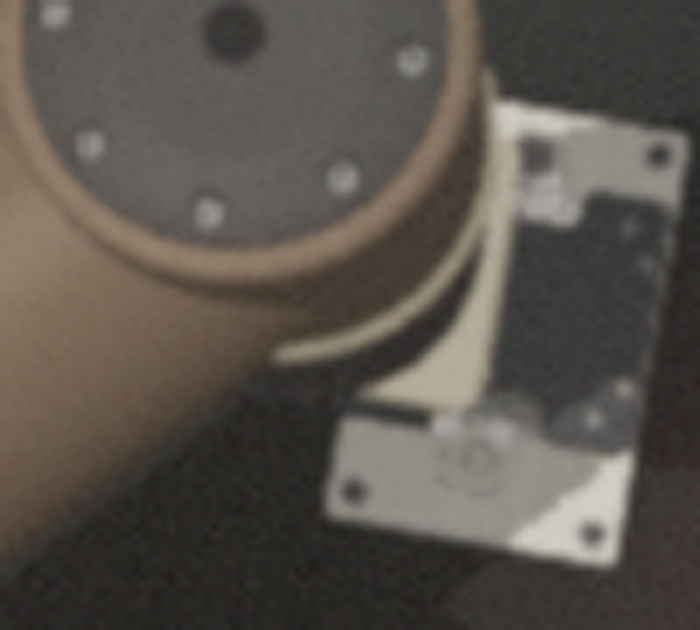

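Call:
{"api": "jog_arm", "payload": {"commands": [[0,-0.3,0,0],[-0.1,-0.3,0,0],[0,-0.3,0,0],[-0.1,-0.3,0,0],[0,-0.3,0,0],[-0.1,-0.3,0,0],[0,-0.3,0,0],[0,0,0,0],[0,0,0,0],[0,0,0,0]]}}

```text
clock: 6.97
tool_pos: [0.5512, 0.1871, 0.0266]
orientation: [-180.0, -0.0, 170.9]
force: [-0.1, 2.0, 0.4]
opening: 0.0007
```

Call:
{"api": "jog_arm", "payload": {"commands": [[0,-0.4,0,0],[-0.1,-0.4,0,0],[0,-0.4,0,0],[-0.1,-0.4,0,0],[0,-0.4,0,0],[-0.1,-0.4,0,0],[0,0,0,0],[0,0,0,0],[0,0,0,0],[0,0,0,0]]}}

```text
clock: 7.8
tool_pos: [0.551, 0.1847, 0.0266]
orientation: [-180.0, -0.0, 170.9]
force: [0.1, 0.5, -0.3]
opening: 0.0004
```

Call:
{"api": "jog_arm", "payload": {"commands": [[0,-0.4,0,0],[-0.1,-0.4,0,0],[0,-0.4,0,0],[-0.1,-0.4,0,0],[0,-0.4,0,0],[-0.1,-0.4,0,0],[0,0,0,0],[0,0,0,0],[0,0,0,0],[0,0,0,0]]}}

```text
clock: 8.63
tool_pos: [0.5509, 0.1838, 0.0266]
orientation: [179.9, 0.0, 170.9]
force: [-3.2, 7.7, -0.8]
opening: 0.0007
```

```bash
python3 look.py d
```

```text
top tcp at zoom [359.25469646 322.30938417] off 200 137
scene tcp at zoom [353.7237088 324.1881602] off 188 172
{'clock': np.float64(8.6333), 'tool_pos': array([0.5509, 0.1838, 0.0266]), 'orientation': array([1.798772e+02, 4.580000e-02, 1.709443e+02]), 'force': array([-3.2036,  7.6876, -0.7764]), 'opening': np.float64(0.0007), 'joint_pos': array([ 3.770110e+01,  2.342280e+01, -2.484480e+01, -7.650000e-02,
       -4.161160e+01, -1.366996e+02])}
```

View pics/d_top.png

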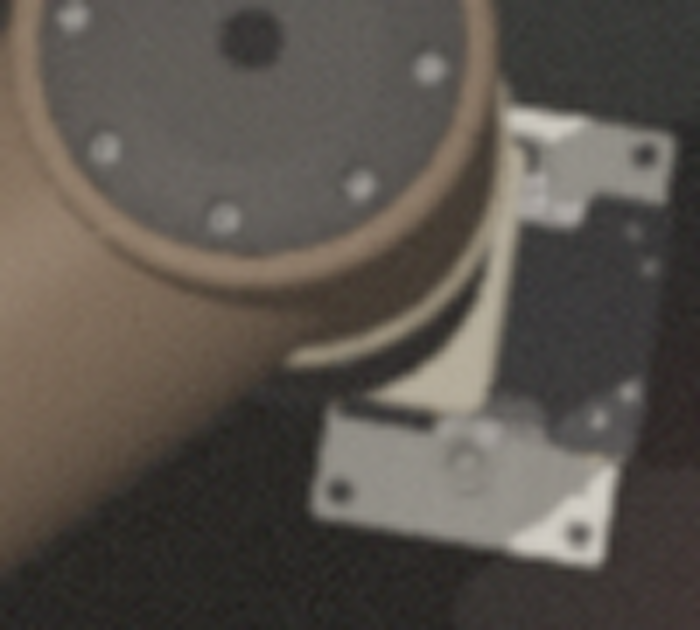

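View pics/d_scene.png

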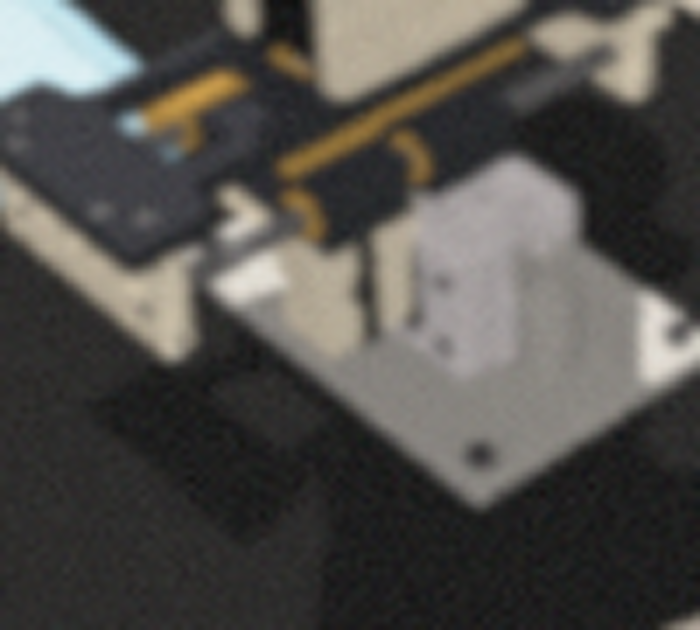

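Call:
{"api": "jog_arm", "payload": {"commands": [[0,-0.4,0,0],[-0.1,-0.4,0,0],[0,-0.4,0,0],[0,0,0,0],[0,0,0,0],[0,0,0,0],[0,0,0,0],[0,0,0,0],[0,0,0,0],[0,0,0,0]]}}

```text
clock: 9.57
tool_pos: [0.551, 0.1837, 0.0267]
orientation: [179.8, 0.1, 171.0]
force: [-4.8, 12.6, -1.9]
opening: 0.0004
```

Call:
{"api": "jog_arm", "payload": {"commands": [[0.6,4,0,0],[0.6,4,0,0],[0.6,4,0,0],[0.6,4,5,0],[0,5,20,0],[0,5,25,0],[0,5,25,0],[0,10,25,0],[0,15,25,0],[0,20,20,0]], "fingers": 60}}

```text
clock: 10.4
tool_pos: [0.5533, 0.2569, 0.1743]
orientation: [180.0, 0.1, 170.9]
force: [0.6, -0.4, -0.1]
opening: 0.0581
```

Call:
{"api": "jog_arm", "payload": {"commands": [[-4,25,0,1],[-4,25,0,1],[-4,20,0,1],[-4,20,0,1],[-4,15,0,1],[-4,10,0,1],[-3,8,0,1],[0,8,0,0],[0,0,0,0],[0,0,0,0]]}}

```text
clock: 11.23
tool_pos: [0.526, 0.3879, 0.1715]
orientation: [-180.0, -0.0, 177.9]
force: [-0.1, -0.1, 0.3]
opening: 0.0601
```

```bash
python3 look.py e
```

```text
top tcp at zoom [353.98236082 320.6458421 ] off 96 139
scene tcp at zoom [356.49673653 323.52887107] off 107 177
{'clock': np.float64(11.2333), 'tool_pos': array([0.526 , 0.3879, 0.1715]), 'orientation': array([-1.799850e+02, -5.900000e-03,  1.779157e+02]), 'force': array([-0.1289, -0.0998,  0.2822]), 'opening': np.float64(0.0601), 'joint_pos': array([ 5.347490e+01,  2.069840e+01, -6.520200e+00,  4.100000e-03,
       -6.279700e+01, -1.455611e+02])}
```

View pics/e_scene.png

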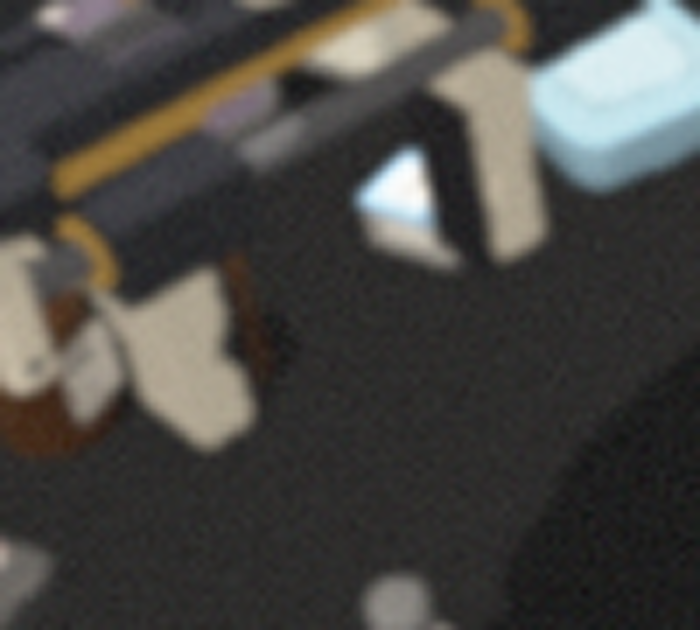

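View pics/e_top.png

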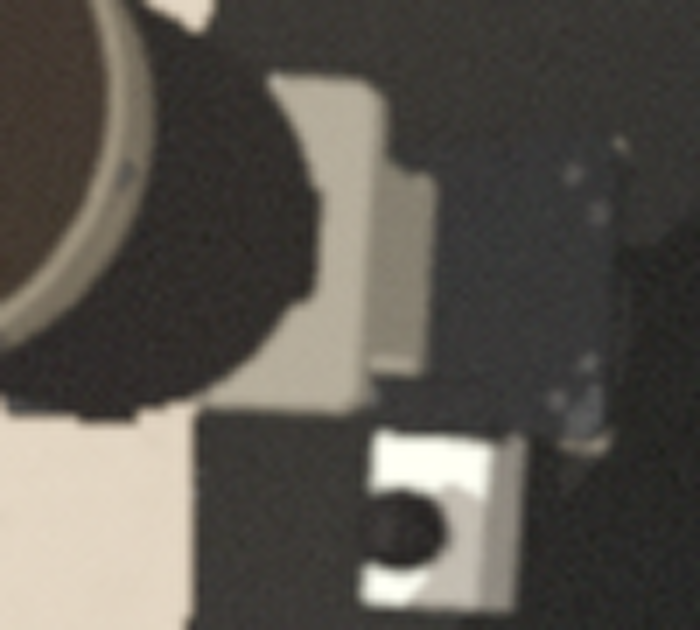

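Call:
{"api": "jog_arm", "payload": {"commands": [[0,1.4,-13,0],[0,1.4,-13,0],[0,1.4,-13,0],[0,1.4,-13,0],[0,0,-13,0],[0,0,-13,0],[0,0,-12,0],[0,0,-10,0],[0,0,-8,0],[0,0,0,0]], "fingers": 44}}

```text
clock: 12.17
tool_pos: [0.5253, 0.3927, 0.0617]
orientation: [-179.9, -0.1, 177.9]
force: [0.1, -1.0, 0.1]
opening: 0.0443
```

```bash
python3 look.py f
```

```text
top tcp at zoom [356.8898263  322.31943616] off 107 145
scene tcp at zoom [358.98642222 321.60763573] off 116 226
{'clock': np.float64(12.1667), 'tool_pos': array([0.5253, 0.3927, 0.0617]), 'orientation': array([-1.79885e+02, -1.00900e-01,  1.77898e+02]), 'force': array([ 0.0682, -0.981 ,  0.0674]), 'opening': np.float64(0.0443), 'joint_pos': array([ 5.377310e+01,  2.682230e+01, -1.284080e+01, -2.460000e-02,
       -5.048880e+01, -1.458594e+02])}
```

View pics/f_scene.png

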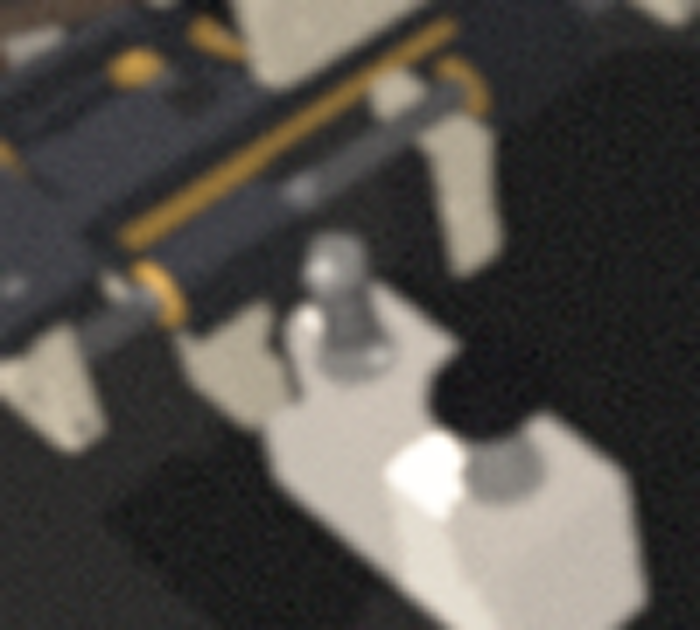

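```bash
python3 - <<'E'
from h import *
import pickle
s=pickle.load(open('last_scene.pkl','rb'));o=np.load('last_scene.npy')
for (u,v,z) in((349,333,.0617),(337,250,.088),(350,362,.052),(359,321.6,.0617)):
    print(onz(s,(u+.5)/7-.5+o[0],(v+.5)/7-.5+o[1],z))
E
```

```text
[0.52438406 0.39668482 0.0617    ]
[0.52586505 0.39356547 0.088     ]
[0.52467029 0.39817673 0.052     ]
[0.52531182 0.39275607 0.0617    ]
```

View pics/f_top.png

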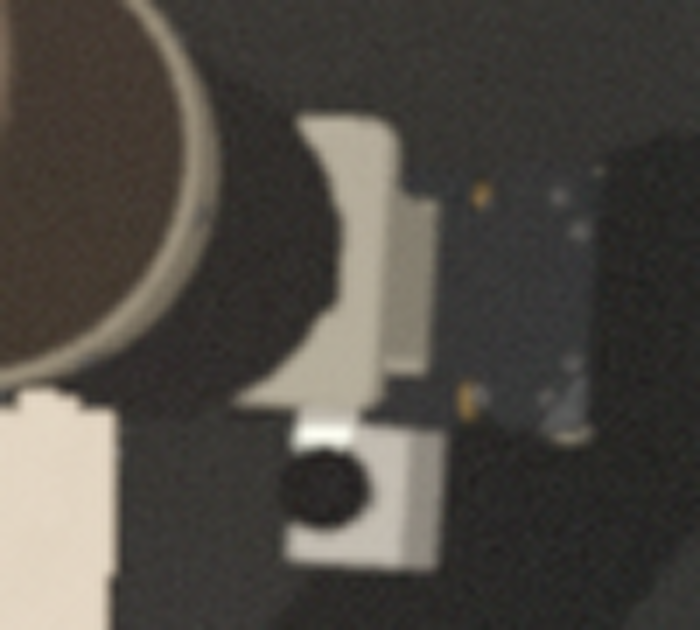

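Call:
{"api": "jog_arm", "payload": {"commands": [[0,1,0,0],[0,0,-1,0],[0,0,0,0],[0,0,0,0],[0,0,0,0],[0,0,0,0],[0,0,0,0],[0,0,0,0],[0,0,0,0],[0,0,0,0]], "fingers": 0}}

```text
clock: 13.1
tool_pos: [0.526, 0.3948, 0.0628]
orientation: [180.0, 0.0, 177.9]
force: [-0.3, -1.0, 2.0]
opening: 0.0133
```

Call:
{"api": "jog_arm", "payload": {"commands": [[0,0,4,0],[0,0,8,0],[0,0,12,0],[0,0,14,0],[0,0,14,0],[0,0,14,0],[0,0,14,0],[0,0,14,0],[0,0,10,0],[0,0,0,0]]}}

```text
clock: 13.93
tool_pos: [0.527, 0.3957, 0.1702]
orientation: [179.8, 0.2, 178.0]
force: [-0.2, -0.2, 0.4]
opening: 0.0133
```

```bash
python3 look.py g
```

```text
top tcp at zoom [356.22932369 324.34040687] off 92 138
scene tcp at zoom [354.50512966 323.6129407 ] off 103 180
{'clock': np.float64(13.9333), 'tool_pos': array([0.527 , 0.3957, 0.1702]), 'orientation': array([179.789 ,   0.1924, 177.9527]), 'force': array([-0.1692, -0.1635,  0.3949]), 'opening': np.float64(0.0133), 'joint_pos': array([ 5.384600e+01,  2.107190e+01, -6.155700e+00,  4.630000e-02,
       -6.248980e+01, -1.459142e+02])}
```

View pics/g_scene.png

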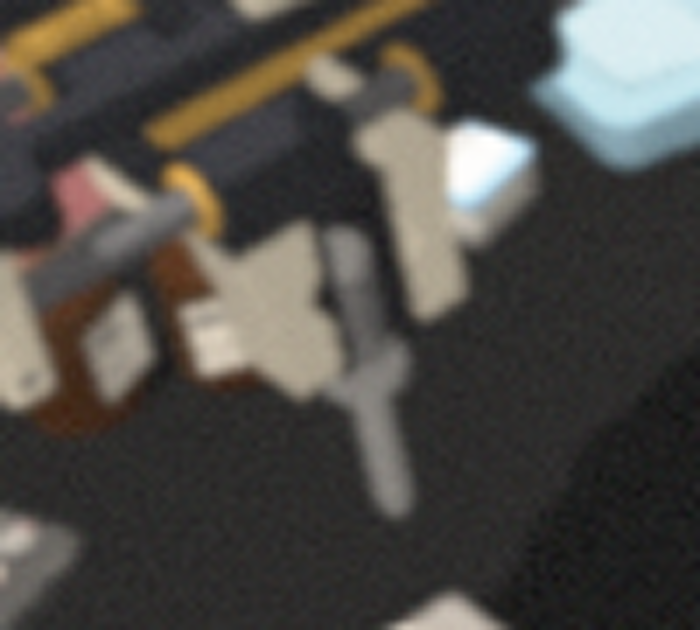

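```bash
python3 - <<'E'
from h import *
import pickle
s=pickle.load(open('last_scene.pkl','rb'));o=np.load('last_scene.npy')
t=get_obs()['tool_pos']
for dz in(.03,-.01,-.054):
    print(dz,(proj(s,t+[0,0,dz])[0]-o+.5)*7-.5)
for (u,v,dz) in((348,250,.028),(372,370,-.008),(396,510,-.053)): print(onz(s,(u+.5)/7-.5+o[0],(v+.5)/7-.5+o[1],t[2]+dz)-t)
m=np.load('m.npy');print(m)
E
```

```text
0.03 [338.36662152 232.05451652]
-0.01 [371.87996545 366.56776371]
-0.054 [405.78070208 502.63589752]
[-0.00421772  0.00126305  0.028     ]
[-0.00286592  0.00184363 -0.008     ]
[-0.00097118  0.00347213 -0.053     ]
[ 0.55278293  0.13958777 -0.16015792]
```

View pics/g_top.png

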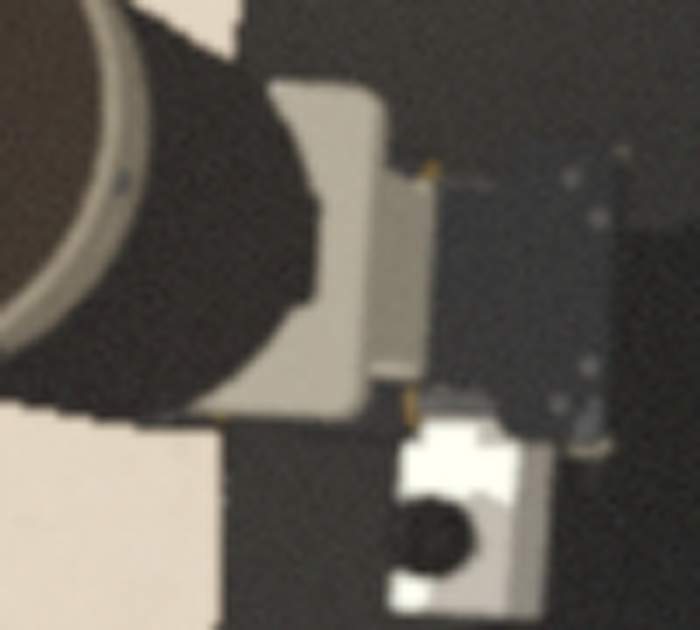

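Call:
{"api": "jog_arm", "payload": {"commands": [[-2.4,-12,0,-0.7],[-2.4,-24,0,-0.7],[-2.4,-30,0,-0.7],[-2.4,-34,0,-0.7],[-2.4,-36,0,-0.7],[-2.4,-36,0,-0.7],[-2.4,-32,0,-0.7],[-2.4,-24,0,-0.7],[-2.4,-14,0,-0.7],[-2,-6,0,-0.7]]}}

```text
clock: 14.87
tool_pos: [0.5013, 0.1444, 0.166]
orientation: [-180.0, -0.1, 170.8]
force: [-0.1, 0.7, -0.9]
opening: 0.0133
```

Call:
{"api": "jog_arm", "payload": {"commands": [[0,0,-10,0],[0,0,-10,0],[0,0,-8,0],[0,0,-5,0],[0,0,-3,0],[0,0,0,0],[0,0,0,0],[0,0,0,0],[0,0,0,0],[0,0,0,0]]}}

```text
clock: 15.7
tool_pos: [0.5025, 0.1469, 0.1309]
orientation: [180.0, 0.0, 170.9]
force: [0.6, 0.2, -0.7]
opening: 0.0126
```

```bash
python3 look.py i
```

```text
top tcp at zoom [357.23291577 320.59244316] off 215 154
scene tcp at zoom [354.74172264 322.77445371] off 216 133
{'clock': np.float64(15.7), 'tool_pos': array([0.5025, 0.1469, 0.1309]), 'orientation': array([1.799712e+02, 3.170000e-02, 1.709366e+02]), 'force': array([ 0.5563,  0.2119, -0.7098]), 'opening': np.float64(0.0126), 'joint_pos': array([ 3.77860e+01,  1.12425e+01, -2.58948e+01,  4.40000e-03,
       -5.28200e+01, -1.36852e+02])}
```

View pics/i_scene.png

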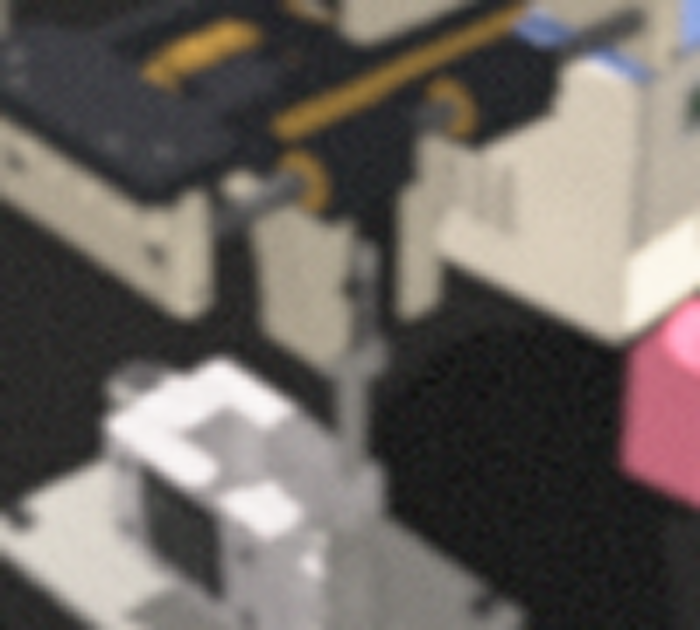

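View pics/i_top.png

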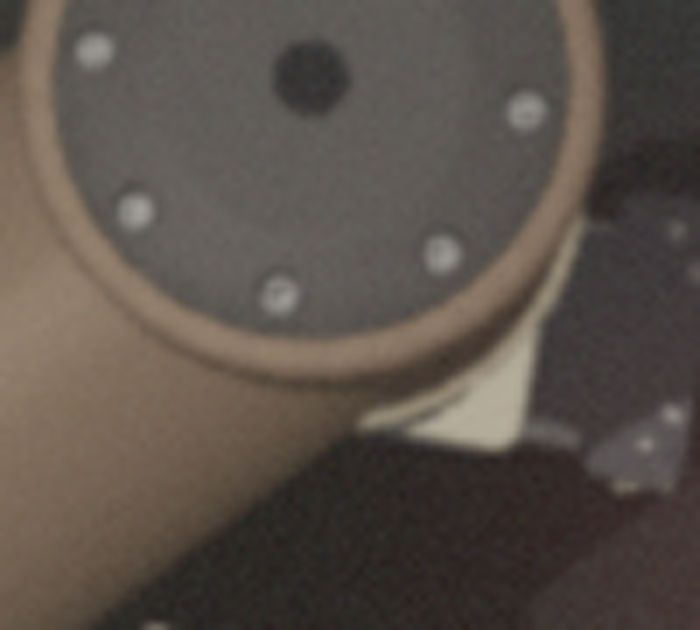

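```bash
cat > zz.py <<'E'
import sys
from h import *
import pickle
s=snapshot('scene') if sys.argv[2]=='n' else pickle.load(open('last_scene.pkl','rb'))
i=s['image'][:,:,::-1]
x0,y0,x1,y1=250,165,290,225
if len(sys.argv)>3: x0,y0,x1,y1=map(int,sys.argv[3:7])
z=cv2.resize(i[y0:y1,x0:x1],None,fx=12 if x1-x0<=45 else 8,fy=12 if x1-x0<=45 else 8,interpolation=cv2.INTER_CUBIC).astype(float)
g=np.clip((z-60)*1.6,0,255)
cv2.imwrite('pics/'+sys.argv[1],g)
E
python3 zz.py k.png o 250 165 295 215;python3 - <<'E'
from h import *
import pickle
s=pickle.load(open('last_scene.pkl','rb'));t=np.array([0.5025, 0.1469, 0.1309])
for p in(t+[0,0,.028],t+[0,0,-.01],t+[0,0,-.054],[.5034,.1476,.054],[.5025,.1469,.054]):print((proj(s,p)[0]-[250,165]+.5)*12-.5)
E
```

```text
[199.39784032  28.83006888]
[201.03423313 218.8766644 ]
[202.81016519 425.12900144]
[197.16033132 527.03342729]
[203.68797549 527.07570931][ WARN:0@0.690] global loadsave.cpp:1063 imwrite_ Unsupported depth image for selected encoder is fallbacked to CV_8U.
```

View pics/k.png

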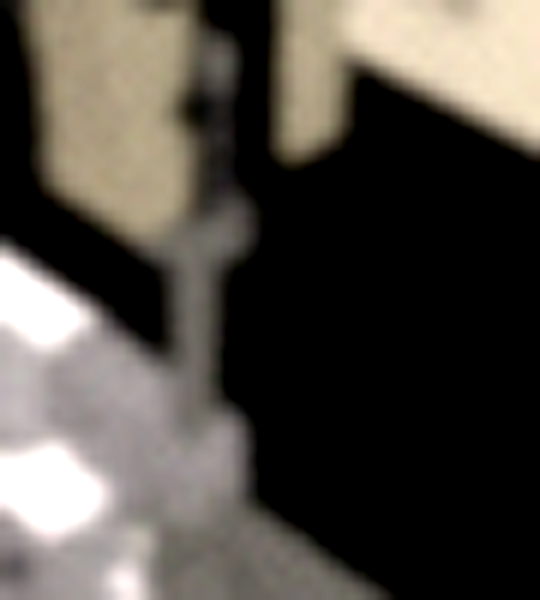

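```bash
python3 - <<'E' 
from h import *
import pickle
s=pickle.load(open('last_scene.pkl','rb'))
i=s['image'][185:235,235:295,::-1]
z=cv2.resize(i,None,fx=11,fy=11,interpolation=cv2.INTER_CUBIC)
g=cv2.cvtColor(z,cv2.COLOR_BGR2GRAY)
g=cv2.createCLAHE(4,(4,4)).apply(g)
cv2.imwrite('pics/l.png',g)
s0=pickle.load(open('scene0.pkl','rb'))
m=np.load('m.npy')
a=m[2]
def L(x,y,z): return [m[0]+(np.cos(a)*x-np.sin(a)*y)/1000,m[1]+(np.sin(a)*x+np.cos(a)*y)/1000,z/1000]
for q in((-50,0,54),(-60,0,54),(-40,0,54),(-50,10,54),(-50,-10,54),(-38,-24,58),(-38,24,58),(-38,0,58)):print(q,((proj(s,L(*q))[0]-[235,185]+.5)*11-.5).round())
E
```

```text
(-50, 0, 54) [346. 263.]
(-60, 0, 54) [381. 288.]
(-40, 0, 54) [311. 238.]
(-50, 10, 54) [306. 286.]
(-50, -10, 54) [385. 240.]
(-38, -24, 58) [396. 164.]
(-38, 24, 58) [208. 272.]
(-38, 0, 58) [304. 217.]
```

View pics/l.png

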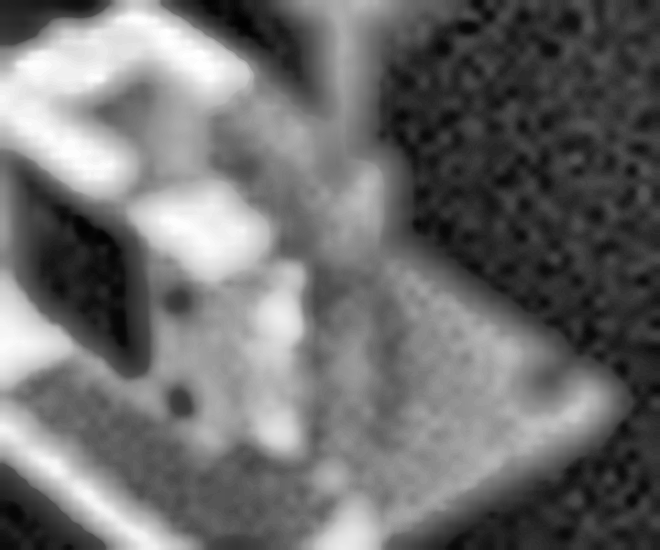

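Call:
{"api": "jog_arm", "payload": {"commands": [[0,0,-4,0],[0,0,-4,0],[0,0,-4,0],[0,0,-3,0],[0,0,-1,0],[0,0,0,0],[0,0,0,0],[0,0,0,0],[0,0,0,0],[0,0,0,0]]}}

```text
clock: 16.63
tool_pos: [0.5024, 0.1468, 0.1147]
orientation: [180.0, 0.0, 170.9]
force: [0.4, -0.6, -0.2]
opening: 0.0129
```

```bash
cat > zl.py <<'E'
import sys
from h import *
import pickle
s=snapshot('scene'); pickle.dump(s,open('last_scene.pkl','wb'))
x0,y0,x1,y1=235,165,295,220
i=s['image'][y0:y1,x0:x1,::-1]
z=cv2.resize(i,None,fx=11,fy=11,interpolation=cv2.INTER_CUBIC)
g=cv2.cvtColor(z,cv2.COLOR_BGR2GRAY)
g=cv2.createCLAHE(4,(4,4)).apply(g)
cv2.imwrite('pics/'+sys.argv[1],g)
m=np.load('m.npy')
a=m[2]
def L(x,y,z): return [m[0]+(np.cos(a)*x-np.sin(a)*y)/1000,m[1]+(np.sin(a)*x+np.cos(a)*y)/1000,z/1000]
pr=lambda p:((proj(s,p)[0]-[x0,y0]+.5)*11-.5).round()
print('mouth',pr(L(-50,0,54)));t=get_obs()['tool_pos'];print(t)
for d in(.026,-.0128,-.0568):print(d,pr(t+[0,0,d]))
E
python3 zl.py n.png
```

```text
mouth [346. 483.]
[0.50240061 0.14676141 0.114703  ]
0.026 [349. 111.]
-0.0128 [351. 284.]
-0.0568 [352. 467.]
```

View pics/n.png

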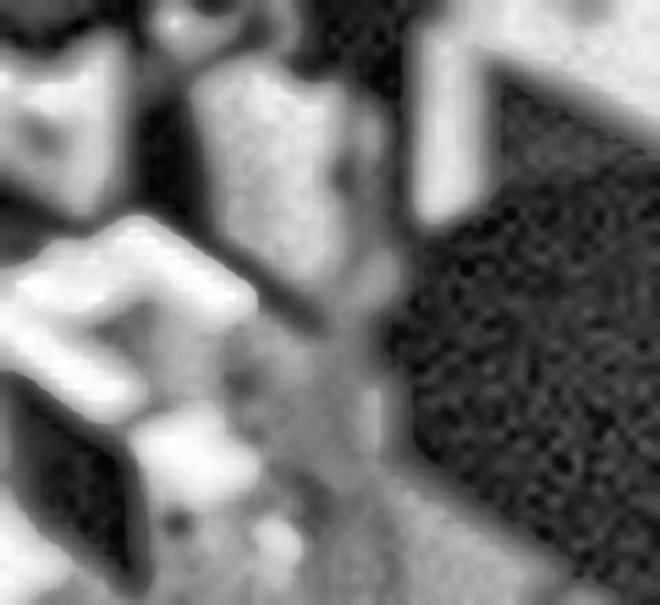

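```bash
cat > av.py <<'E'
import sys
from h import *
import pickle
n=int(sys.argv[2])
ims=[]
for k in range(n):
    s=snapshot('scene');ims.append(s['image'].astype(float))
A=np.mean(ims,0);np.save('av.npy',A);pickle.dump(s,open('last_scene.pkl','wb'))
x0,y0,x1,y1=250,170,290,220
z=cv2.resize(A[y0:y1,x0:x1,::-1],None,fx=12,fy=12,interpolation=cv2.INTER_CUBIC)
z=np.clip((z-40)/(190-40),0,1)**0.8*255
cv2.imwrite('pics/'+sys.argv[1],z.astype(np.uint8))
m=np.load('m.npy')
a=m[2]
def L(x,y,z): return [m[0]+(np.cos(a)*x-np.sin(a)*y)/1000,m[1]+(np.sin(a)*x+np.cos(a)*y)/1000,z/1000]
pr=lambda p:((proj(s,p)[0]-[x0,y0]+.5)*12-.5).round()
print('mouth',pr(L(-50,0,54)),'corners',pr(L(-38,-24,58)),pr(L(-38,24,58)));t=get_obs()['tool_pos'];print(t)
for d in(.026,-.0128,-.0568):print(d,pr(t+[0,0,d]))
E
python3 av.py o.png 8
```

```text
mouth [197. 467.] corners [253. 359.] [ 47. 476.]
[0.50235054 0.14673828 0.114558  ]
0.026 [202.  62.]
-0.0128 [203. 250.]
-0.0568 [205. 450.]
```

View pics/o.png

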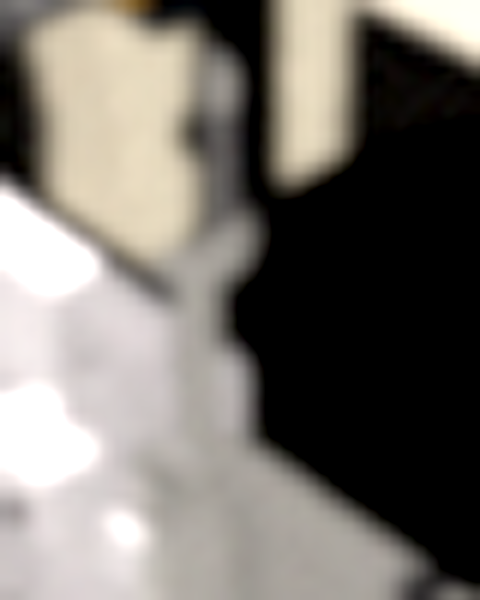

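```bash
python3 - <<'E'
import numpy as np,cv2
A=np.load('av.npy')
z=cv2.resize(A[190:222,252:284,::-1],None,fx=18,fy=18,interpolation=cv2.INTER_CUBIC)
z=np.clip((z-95)/(185-95),0,1)*255
cv2.imwrite('pics/p.png',z.astype(np.uint8))
E
```

```text
(no output)
```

View pics/p.png

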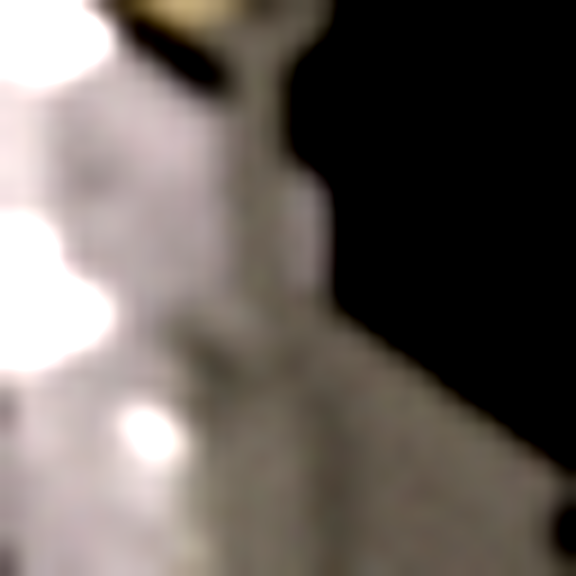

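Call:
{"api": "jog_arm", "payload": {"commands": [[0,0,-1,0],[0,0,-1,0],[0,0,-1,0],[0,0,-1,0],[0,0,-1,0],[0,0,-1,0],[0,0,-1,0],[0,0,0,0],[0,0,0,0],[0,0,0,0]]}}

```text
clock: 17.92
tool_pos: [0.5023, 0.1467, 0.1076]
orientation: [-180.0, 0.0, 170.9]
force: [0.6, -0.5, -0.2]
opening: 0.0135
```

Call:
{"api": "jog_arm", "payload": {"commands": [[0,0,-1,0],[0,0,-1,0],[0,0,-1,0],[0,0,-1,0],[0,0,-1,0],[0,0,-1,0],[0,0,0,0],[0,0,0,0],[0,0,0,0],[0,0,0,0]]}}

```text
clock: 18.75
tool_pos: [0.5023, 0.1467, 0.1016]
orientation: [-180.0, 0.0, 170.9]
force: [0.1, -0.4, 0.1]
opening: 0.0131
```

```bash
python3 av.py q.png 5; python3 - <<'E'
import numpy as np,cv2
A=np.load('av.npy')
z=cv2.resize(A[190:222,252:284,::-1],None,fx=18,fy=18,interpolation=cv2.INTER_CUBIC)
z=np.clip((z-95)/(185-95),0,1)*255
cv2.imwrite('pics/q2.png',z.astype(np.uint8))
E
```

```text
mouth [197. 467.] corners [253. 359.] [ 47. 476.]
[0.50234197 0.14672326 0.10158885]
0.026 [202. 126.]
-0.0128 [204. 311.]
-0.0568 [205. 507.]
```

View pics/q2.png

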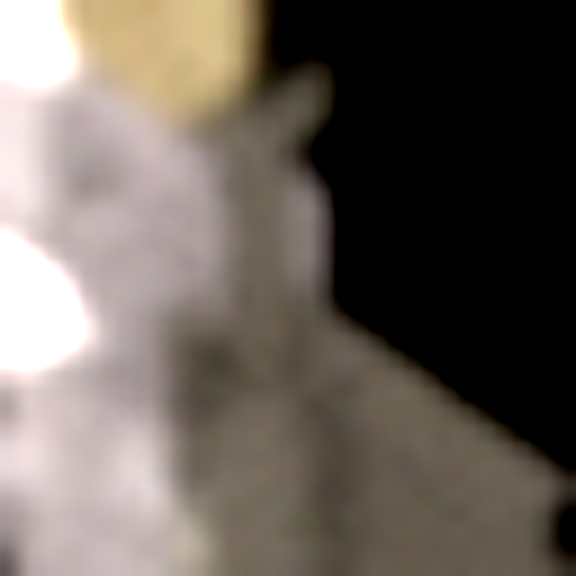

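View pics/q.png

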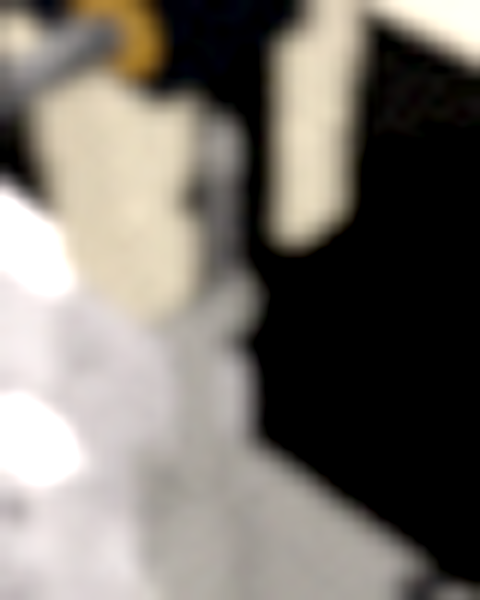

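Call:
{"api": "jog_arm", "payload": {"commands": [[0,0,-1,0],[0,0,-1,0],[0,0,-1,0],[0,0,-1,0],[0,0,-1,0],[0,0,-1,0],[0,0,-1,0],[0,0,-1,0],[0,0,0,0],[0,0,0,0]]}}

```text
clock: 19.83
tool_pos: [0.5023, 0.1467, 0.0935]
orientation: [-180.0, -0.0, 170.9]
force: [-0.2, 0.7, -0.9]
opening: 0.0133
```

Call:
{"api": "jog_arm", "payload": {"commands": [[0,0,-1,0],[0,0,-1,0],[0,0,-1,0],[0,0,-1,0],[0,0,-1,0],[0,0,-1,0],[0,0,-1,0],[0,0,-1,0],[0,0,0,0],[0,0,0,0]]}}

```text
clock: 20.67
tool_pos: [0.5023, 0.1467, 0.0855]
orientation: [-180.0, -0.0, 170.9]
force: [1.3, 0.1, -0.3]
opening: 0.0133
```

```bash
python3 av.py r.png 4; python3 -c "
from h import *
print(get_obs()['force'],get_obs()['moment'])"
```

```text
mouth [197. 467.] corners [253. 359.] [ 47. 476.]
[0.50235333 0.14672899 0.08560235]
0.026 [203. 203.]
-0.0128 [204. 383.]
-0.0568 [206. 575.]
[-0.42473415 -0.83355624  0.13856453] [-0.02072597 -0.09753831 -0.01252279]
```

View pics/r.png

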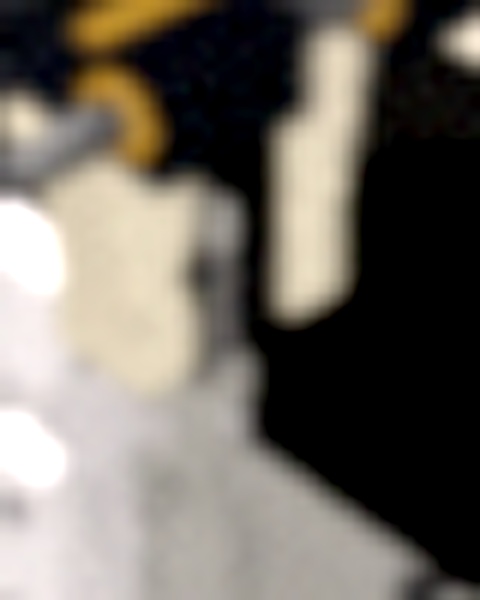

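Call:
{"api": "jog_arm", "payload": {"commands": [[0,0,-2,0],[0,0,-2,0],[0,0,-2,0],[0,0,-2,0],[0,0,-2,0],[0,0,-2,0],[0,0,-1,0],[0,0,-1,0],[0,0,0,0],[0,0,0,0]]}}

```text
clock: 21.7
tool_pos: [0.5023, 0.1467, 0.0715]
orientation: [-180.0, -0.0, 170.9]
force: [0.1, -0.0, -0.8]
opening: 0.0131
```

Call:
{"api": "jog_arm", "payload": {"commands": [[0,0,-1,0],[0,0,-1,0],[0,0,-1,0],[0,0,-0.5,0],[0,0,-0.5,0],[0,0,-0.5,0],[0,0,-0.5,0],[0,0,-0.5,0],[0,0,0,0],[0,0,0,0]]}}

```text
clock: 22.53
tool_pos: [0.5024, 0.1467, 0.0667]
orientation: [180.0, 0.0, 170.9]
force: [-2.0, -0.4, 5.3]
opening: 0.013
```

```bash
python3 av.py s.png 4; python3 -c "
from h import *
print(get_obs()['force'],get_obs()['moment'])"
```

```text
mouth [197. 467.] corners [253. 359.] [ 47. 476.]
[0.50243877 0.14671971 0.06667655]
0.026 [203. 292.]
-0.0128 [205. 467.]
-0.0568 [206. 654.]
[-2.16638956 -0.68543831  6.1916545 ] [-0.21686561  0.78701134  0.02504776]
```

View pics/s.png

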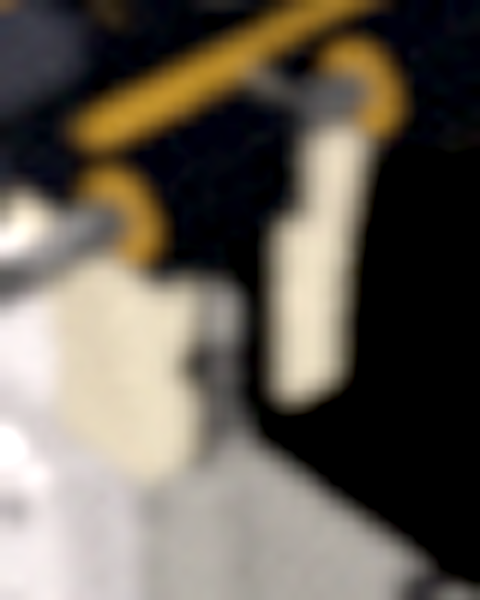

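Call:
{"api": "jog_arm", "payload": {"commands": [[0,0,-0.5,0],[0,0,-0.5,0],[0,0,-0.5,0],[0,0,0,0],[0,0,0,0],[0,0,0,0],[0,0,0,0],[0,0,0,0],[0,0,0,0],[0,0,0,0]]}}

```text
clock: 23.57
tool_pos: [0.5026, 0.1467, 0.0665]
orientation: [180.0, 0.1, 171.0]
force: [-7.8, -1.0, 20.9]
opening: 0.0132
```

Call:
{"api": "jog_arm", "payload": {"commands": [[0,0,0.3,0],[0,0,0,0],[0,0,0,0],[0,0,0,0],[0,0,0,0],[0,0,10,0],[0,0,20,0],[0,0,25,0],[0,0,20,0],[0,0,0,0]], "fingers": 50}}

```text
clock: 24.4
tool_pos: [0.5046, 0.1479, 0.1447]
orientation: [179.8, 0.3, 171.0]
force: [1.3, 0.9, -0.2]
opening: 0.0499
```

```bash
python3 av.py t.png 6; python3 - <<'E'
import numpy as np,cv2
A=np.load('av.npy')
z=cv2.resize(A[180:235,235:295,::-1],None,fx=11,fy=11,interpolation=cv2.INTER_CUBIC)
cv2.imwrite('pics/t2.png',np.clip(z,0,255).astype(np.uint8))
E
python3 look.py t3
```

```text
mouth [197. 467.] corners [253. 359.] [ 47. 476.]
[0.50179845 0.14639241 0.13910137]
0.026 [205. -63.]
-0.0128 [206. 133.]
-0.0568 [208. 341.]
top tcp at zoom [358.40648221 320.61241655] off 215 154
scene tcp at zoom [357.69727298 320.30035438] off 216 130
{'clock': np.float64(24.7), 'tool_pos': array([0.5018, 0.1464, 0.1391]), 'orientation': array([-1.799404e+02, -7.030000e-02,  1.709234e+02]), 'force': array([-0.9268, -0.1489, -0.2959]), 'opening': np.float64(0.05), 'joint_pos': array([ 3.778200e+01,  1.072980e+01, -2.530190e+01, -1.310000e-02,
       -5.405990e+01, -1.368509e+02])}
```

View pics/t2.png

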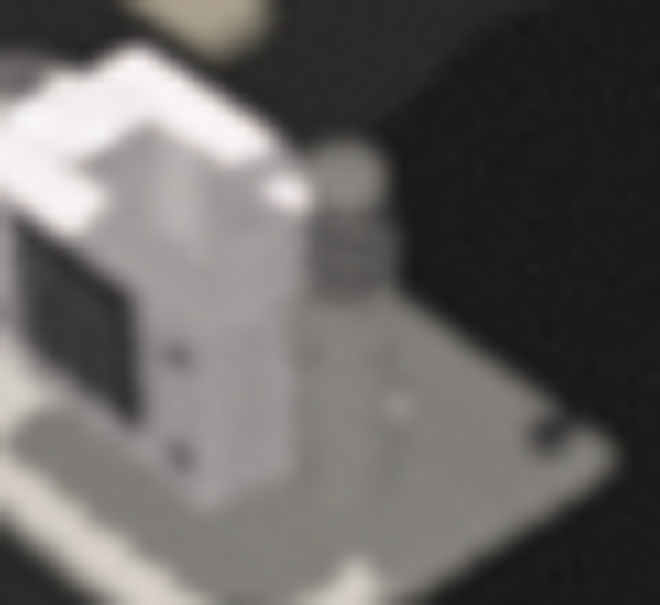

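View pics/t3_top.png

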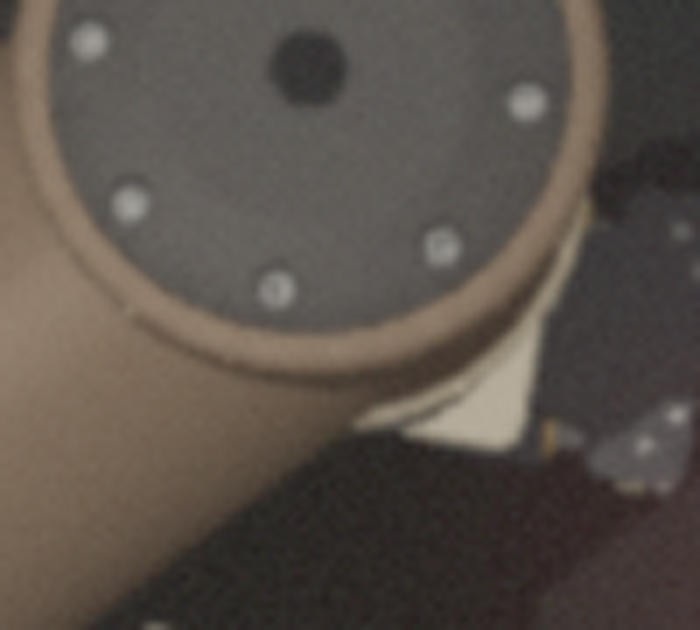

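```bash
python3 - <<'E'
from h import *
import pickle
s=pickle.load(open('top0.pkl','rb'))
for u,v,z in((345,195,.1),(352,112,.1),(345,195,0),(323,208,.05),(323,250,.05)):print(onz(s,u,v,z))
E
```

```text
[ 0.51726773 -0.02597095  0.1       ]
[ 0.70204494 -0.04096426  0.1       ]
[ 0.52749027 -0.04177753  0.        ]
[0.4917599  0.01654934 0.05      ]
[0.39583836 0.01596829 0.05      ]
```

Call:
{"api": "jog_arm", "payload": {"commands": [[5,-0.8,0,0],[7,-1.1,0,0],[8,-1.3,0,0],[8,-1.3,0,0],[8,-1.3,0,0],[8,-1.2,0,0],[6,-1,0,0],[4,0,0,0],[1,0,0,0],[0,0,0,0]], "fingers": 87}}

```text
clock: 25.63
tool_pos: [0.5575, 0.1386, 0.1396]
orientation: [-180.0, -0.0, 170.9]
force: [-0.4, 0.2, 0.4]
opening: 0.0871
```

Call:
{"api": "jog_arm", "payload": {"commands": [[0,0,-14,0],[0,0,-14,0],[0,0,-14,0],[0,0,-14,0],[0,0,-14,0],[0,0,-13,0],[0,0,-10,0],[0,0,-8,0],[0,0,-5,0],[0,0,0,0]]}}

```text
clock: 26.47
tool_pos: [0.5568, 0.1385, 0.033]
orientation: [-179.9, -0.1, 170.9]
force: [0.9, -0.3, 0.1]
opening: 0.0866
```

```bash
python3 look.py u
```

```text
top tcp at zoom [354.5912532  318.31744356] off 220 135
scene tcp at zoom [358.67126948 324.68914148] off 199 158
{'clock': np.float64(26.4667), 'tool_pos': array([0.5568, 0.1385, 0.033 ]), 'orientation': array([-1.799491e+02, -6.390000e-02,  1.709307e+02]), 'force': array([ 0.8619, -0.3068,  0.085 ]), 'opening': np.float64(0.0866), 'joint_pos': array([ 3.349210e+01,  2.249010e+01, -2.534140e+01, -8.500000e-03,
       -4.225000e+01, -1.325551e+02])}
```

View pics/u_scene.png

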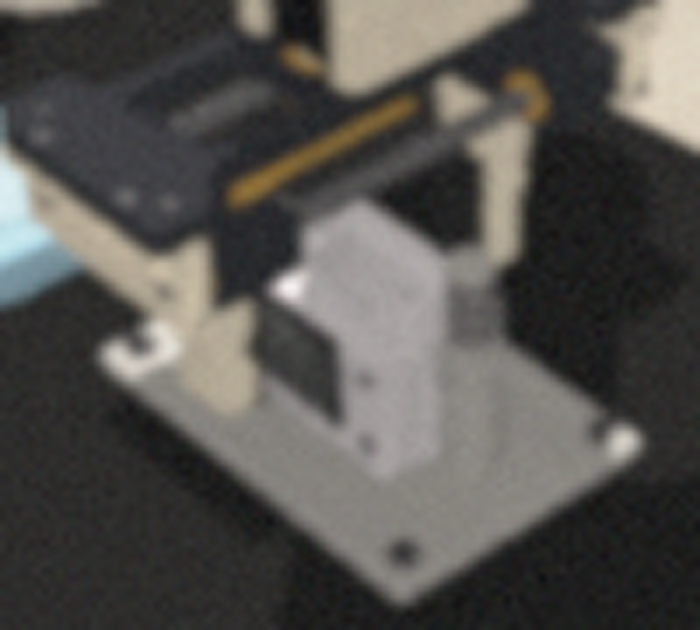

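Call:
{"api": "jog_arm", "payload": {"commands": [[0,0,0,0],[0,0,0,0],[0,0,0,0],[0,0,0,0],[0,0,0,0],[0,0,0,0],[0,0,0,0],[0,0,0,0],[0,0,0,0],[0,0,0,0]], "fingers": 0}}

```text
clock: 27.4
tool_pos: [0.5572, 0.1379, 0.034]
orientation: [-179.9, -0.0, 170.9]
force: [0.9, -5.2, 2.6]
opening: 0.0537
```

```bash
python3 look.py v
```

```text
top tcp at zoom [356.49402137 323.80025821] off 220 134
scene tcp at zoom [358.9704943  320.65654552] off 199 158
{'clock': np.float64(27.4), 'tool_pos': array([0.5572, 0.1379, 0.034 ]), 'orientation': array([-1.799361e+02, -1.680000e-02,  1.709359e+02]), 'force': array([ 0.9045, -5.1845,  2.6091]), 'opening': np.float64(0.0537), 'joint_pos': array([ 3.344270e+01,  2.240600e+01, -2.532150e+01,  5.310000e-02,
       -4.232810e+01, -1.325461e+02])}
```

View pics/v_scene.png

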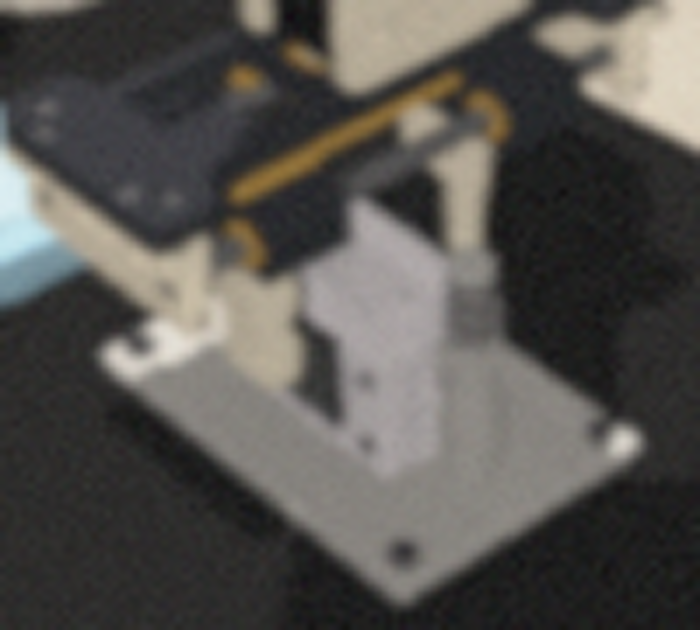

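Call:
{"api": "jog_arm", "payload": {"commands": [[-0.1,-0.5,0,0],[0,0,0,0],[0,0,0,0],[0,0,0,0],[0,0,0,0],[0,0,0,0],[0,0,0,0],[0,0,0,0],[0,0,0,0],[0,0,0,0]]}}

```text
clock: 28.33
tool_pos: [0.5572, 0.1379, 0.034]
orientation: [-180.0, -0.0, 170.9]
force: [-0.3, -5.5, 4.9]
opening: 0.0535
```

```bash
python3 - <<'E'
from h import *
import pickle
A=np.mean([snapshot('scene')['image'].astype(float) for k in range(6)],0)
z=cv2.resize(A[180:235,235:295,::-1],None,fx=11,fy=11,interpolation=cv2.INTER_CUBIC)
cv2.imwrite('pics/w.png',np.clip(z,0,255).astype(np.uint8))
s=snapshot('top');save(s,'w_top.png')
for k in ('force','opening','tool_pos','clock'):print(k,get_obs()[k])
E
```

```text
force [-0.21497998 -5.53929187  3.64423139]
opening 0.05363586149061481
tool_pos [0.55720164 0.13785919 0.03402684]
clock 28.6833
```

View pics/w.png

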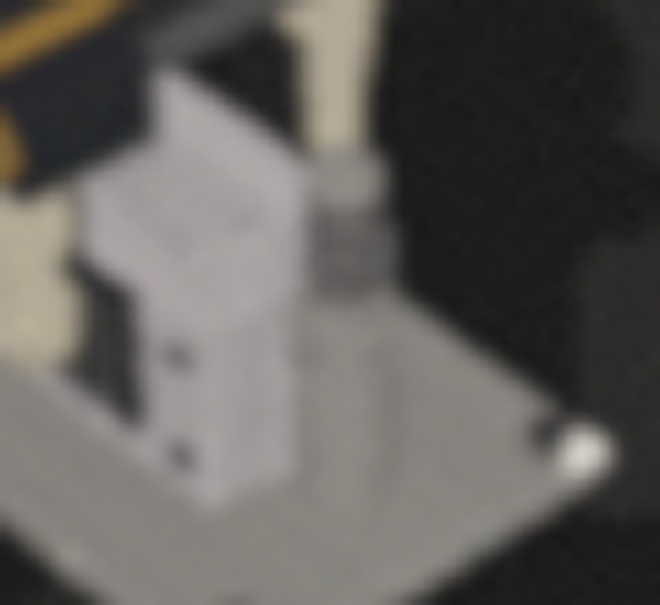

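View pics/w_top.png

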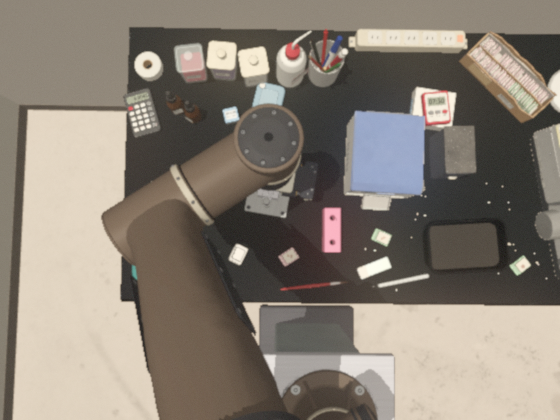

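```bash
python3 -c "
from h import *
close_job()"
```

```text
the job is handed in; nothing more can be done
```

The job is handed in with the mould shut, the lock pin in its hole and the gripper still squeezing across the seam. No verdict was reported.

- **Closing:** I pushed the hinged half shut with closed fingers. It reached a hard stop, with about 13 N of push and no more movement.
- **Lock pin:** I lifted the straight-handled pin from the block and lowered it into the lock hole with almost no force. It stopped where the shoulder should meet the mouth: tool at 66.5 mm, 66.8 mm expected. I pressed it to about 21 N and let go. The averaged scene picture afterwards shows it upright, with its top about where it should be when home.
- **Squeeze:** I gripped the ribbed pads at the preset half force, about 30 N. The opening read 53.6 mm, close to the 54 mm the shut mould should measure. The fingers and gripper body are well clear of the pin.
- **Loose parts:** In the last overhead picture the cassettes and base mould look unmoved. The arm hides the pin block in that picture, so I did not recheck the knock-out rod there. Nothing touched it at the pick-up.
- **Time:** The clock read 28.7 s of the 54 s limit.

**Checks that disagreed:**
- The two cameras differed by about 4 mm on the mould's position. I resolved this with the scene camera and by force.
- The pin hung about 3 to 4 degrees off vertical in the grip, and I relied on the hole to straighten it.
- A net sideways force of about 5.5 N stayed on the tool during the squeeze. A 0.5 mm correction did not remove it. I expect both fingers are still well above 6 N, but I could not measure them separately.

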